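Ready the wind-up demonstration lamp

TASK

Get the wind-up lamp ready for its next demonstration: wind the brass key on the green spring drive clockwise, a part turn at a time, until it is fully wound and comes up against its stop, and turn the black reset arm of the grey run meter anticlockwise all the way back to its zero stop; either may be done first. Keep off the glass bulb, and do not shift the spray can, carton, tape measure or pliers standing or lying about.

Things in the scene. Friction and masses are not known exactly. Their poses are not given: they have to be found in the camera images.
- drive: green spring-drive box with an aluminium top, bolted down; 150 (x) x 190 (y) mm, flat top 70 mm above the table. Origin: centre of its underside on the table. In its frame the key's axis is at (-10, -35) mm, the bulb's axis at (25, 45) mm, and a white 54 mm charge gauge (flat, under 6 mm high) at (-40, 55) mm, whose red needle turns clockwise with the key and lies on the red mark when fully wound.
- wind_key (a joint): winding angle of the brass key, rad: 0 run down, grows clockwise seen from above, hard stop at 6.5 (fully wound). A ratchet-like drag holds it wherever it is left; turning it takes 0.16 N m run down, 0.23 N m fully wound.
- key_mid (a point): centre of the brass butterfly key, on its upright axis, 100 mm above the table. It turns with the key: its x axis runs along the two wings, its z axis is up. The wings are upright round discs 36 mm across and 8 mm thick, centred 25 mm either side of the axis, so the key spans 86 mm and stands from 82 to 118 mm above the table; the stem below is 12 mm thick with a 26 mm collar reaching 76 mm.
- bulb: clear glass bulb with a yellow filament standing in a white holder on the drive, fragile and fixed. Origin: on its upright axis at the drive's top, 70 mm above the table. Holder 42 mm across and 22 mm high; glass 60 mm across at its widest (75 to 90 mm above the origin); top 118 mm above the origin.
- meter: grey run-meter box, bolted down, 130 x 130 mm, with a white round dial 116 mm across on top, 64 mm above the table. Origin: centre of its underside on the table; the reset arm's axis is upright through it. The red zero mark and a thin red stop pin (drawn only, it cannot be touched) are toward its +y side.
- dial_mid (a point): point on the reset arm's axis, fixed to the meter, 84 mm above the table (mid-height of the arm).
- reset_arm (a joint): angle of the reset arm, rad: 0 against its zero stop (arm pointing along the meter's +y), grows clockwise seen from above, up to 3.0. Stays where it is left; turning it takes 0.06 N m.
- bar_mid (a point): point on the black reset arm, 28 mm out from its axis, 84 mm above the table; its x axis points outward along the arm, z up. The arm is a bar 9 mm thick, 20 mm high (74 to 94 mm above the table), reaching 42 mm out on one side of a hub 24 mm across and 98 mm above the table at its top; white line on it.
- spray_can: bystander: loose blue spray can, 52 mm across, 170 mm tall, standing; origin centre of its underside.
- carton: bystander: loose cardboard bulb carton, 65 x 65 x 110 mm, standing; origin centre of its underside.
- tape_measure: bystander: loose yellow tape measure, 66 x 36 x 62 mm; origin centre of its underside.
- pliers: bystander: loose pliers lying flat, red handles, about 150 mm along its x, 52 mm wide, 16 mm high; origin under its middle.
Not all that is in view belongs to the job. There is more than one size of the meter; the job needs the largest. What is shaped like the drive but turquoise is not meant.

How it is judged:
By the outcome, as a careful person would: the job done as asked, in the order asked, and still so for the second after the job is handed in, with the robot touching nothing.
It also fails if it takes over 72 s, if anything falls off the work surface, if the arm or the gripper's body presses on something with over 40 N, if the wrist force passes 120 N, or if a joint passes its speed limit or range.

ROBOT

A 7-joint arm with a two-finger parallel gripper is mounted at the origin on the work surface. World frame = base frame: x ahead of the robot, y to its left, z up, the work surface at z = 0. Lengths are in mm, angles in rad, forces in N, time in s.
With the tool pointing down it reaches from about 400 to 900 mm from the base axis. Payload 5.6 kg.
Tool frame: the origin (TCP) lies midway between the tips of the shut fingers; the grasp point (between the pads) lies 19 mm behind it; z points along the fingers, y is the line along which they close (so a half turn about z gives the same grasp; the last joint's range is limited). The gripper opens to 92 mm and grips with 3 to 60 N. Pads are 20 mm wide; open, the fingers measure 128 mm over their backs; the gripper's body (75 mm by 189 mm) begins 69 mm behind the grasp point.
Start: joints at [1.159, 0.468, -0.012, 1.603, 0.006, 1.071, -0.056], TCP at [234.282, -606.317, 214.592] pointing down, gripper open.
Joint ranges: [-2.53, 2.53], [-0.31, 2.02], [-1.57, 1.55], [0.28, 2.44], [-1.29, 4.43], [0.15, 1.84], [-2.92, 2.92]. Speed limits (rad/s): [2.57, 2.57, 3.14, 3.14, 3.14, 3.14, 3.14].

INTERFACE

Orientations are given as a rotation vector (axis times angle).
In Python, from cell import robot, grip, kin, viewer gives the robot as it stands. Calls block until the motion is done:
- robot.movep(position, orientation): joint-space move of the TCP to a pose.
- robot.servo_line(position, feed=150, rotation=None): straight line of the TCP; rotation=None keeps the orientation; feed is the mean speed in mm/s.
- robot.goto_joints(angles): joint-space move.
- grip(opening, newtons=None): opening from 0.0 (shut) to 1.0 (fully open); newtons is the grip in N (None keeps the last); returns when the fingers have stopped.
- robot.hold(seconds).
- kin.ik(position, orientation): joint angles nearest the present ones, or None.
- robot.observe(): the state.
- viewer.read_camera(name): name is "scene" or "top"; returns the picture (400x640x3 uint8, red, green, blue); there is no depth.
- viewer.camera_info(name): a dict with "camera_matrix" (3x3 intrinsics, pixels), "R" (3x3) and "t" (3): a world point X has camera coordinates R X + t. Camera axes: x right, y down, z forward; pixel columns grow to the right and rows downward; lengths in mm; the calibration is good to about 2 mm. A picture is of the moment at which its call begins. camera_info takes no time and is no camera call.
A pose or a line that the arm cannot do raises robot.IKError and nothing moves.
- robot.job_done(): hands the job in; it is judged then, once.
Trained networks look in the newest picture that a camera, given by its name, has taken for a name from the list of things; names that differ only in an ending like _2 or _b are one class to them, and where a whole thing is asked for, a point or a joint stands for the part that bears it (a point fixed in the world has none). Each returns a list of dicts, best first, with "confidence" (0 to 1); they miss things now and then, are a little off and sometimes report something else, mostly with a low value. They report only what shows in the picture. A call takes as long as a camera call. They do not tell look-alikes from the thing itself.
- viewer.silhouettes(name, camera): "mask" (400x640 bool, what is visible of it).
- viewer.pinpoint(name, camera): "at" ([x, y, z] in mm, in the coordinates of the camera as it stood for that picture, good to about 4 mm: a listed point, or the origin of a listed thing).
The state is a dict: "t": time; "joints": joint angles; "joint_velocities": joint speeds; "joint_torque": joint torques, N m; "tcp_pos": TCP position; "tcp_rot": TCP orientation; "contact_force": force on the tool from outside, world axes, zero at the start; "wrist_torque": the same for the moment, N m; "grip_width": opening from 0.0 (shut) to 1.0 (fully open); "grip_force": force on a finger pad.
Only numpy, scipy, OpenCV 4.12 (cv2) and the standard library are available. Lean on these libraries where they do the work, as an engineer would, in place of code of your own. Each camera call takes 0.05 s, during which the arm holds its last target. There are 200 camera calls.

## Working session

There is one attempt and no reset: what is moved stays moved. The work goes in short steps, each a Python script; the robot and the scene stay as the last script left them, time stands still between calls to the robot, and variables do not carry over. Pictures are saved under pics/ and viewed, at most 10 in all, crops included, and the job is handed in when it is done.

```bash
mkdir -p pics; ls; cat > h.py <<'E'
import numpy as np,cv2
from cell import robot,grip,kin,viewer
def world(cam,p):
    i=viewer.camera_info(cam);return np.array(i["R"]).T@(np.array(p)-np.array(i["t"]))
def pix(cam,P):
    i=viewer.camera_info(cam);c=np.array(i["R"])@np.array(P,float)+np.array(i["t"]);u=np.array(i["camera_matrix"])@c;return u[:2]/u[2]
def ray(cam,uv,z):
    i=viewer.camera_info(cam);R=np.array(i["R"]);d=R.T@np.linalg.inv(i["camera_matrix"])@[uv[0],uv[1],1];o=-R.T@np.array(i["t"]);return o+d*(z-o[2])/d[2]
E
python3 - <<'E'
from h import *
for c in("top","scene"):
    im=viewer.read_camera(c);cv2.imwrite(f"pics/{c}0.png",im[:,:,::-1])
    for n in["drive","key_mid","bulb","meter","dial_mid","bar_mid","spray_can","carton","tape_measure","pliers"]:
        for d in viewer.pinpoint(n,c):
            w=world(c,d["at"]);print(c,n,round(d["confidence"],2),w.round(),pix(c,w).round())
print(robot.observe())
E
```

```text
pics
top drive 0.97 [ 575. -229.   -5.] [398. 187.]
top drive 0.81 [ 302. -286.   -1.] [426. 297.]
top drive 0.67 [773.  12.  -3.] [302. 112.]
top key_mid 0.78 [ 315. -323.   97.] [453. 296.]
top key_mid 0.61 [ 577. -265.  103.] [423. 181.]
top key_mid 0.44 [772. -27.  98.] [317. 100.]
top bulb 0.78 [794.  62.  69.] [280.  95.]
top bulb 0.69 [ 303. -234.   72.] [411. 301.]
top bulb 0.66 [ 588. -176.   72.] [382. 178.]
top meter 0.95 [627. 368.   2.] [162. 171.]
top meter 0.85 [517. 183.   1.] [235. 213.]
top meter 0.56 [496.  10.   2.] [304. 220.]
top dial_mid 0.94 [496.  10.  55.] [304. 219.]
top dial_mid 0.71 [629. 366.  58.] [155. 166.]
top dial_mid 0.59 [516. 187.  85.] [227. 211.]
top bar_mid 0.71 [540. 170.  87.] [234. 201.]
top bar_mid 0.65 [627. 384.  52.] [148. 168.]
top bar_mid 0.62 [496.  28.  58.] [296. 219.]
top spray_can 0.7 [ 650. -372.    2.] [454. 156.]
top carton 0.92 [635. 193.   0.] [231. 166.]
top tape_measure 0.82 [ 682. -187.   -0.] [381. 145.]
top pliers 0.68 [410. 169.   1.] [241. 256.]
scene drive 0.81 [ 308. -287.    7.] [331. 140.]
scene drive 0.74 [ 575. 
[... 1039 characters left out ...]
2269, -0.01155845,  1.60266837,  0.00600505,
        1.07138536, -0.0563012 ]), 'joint_velocities': array([-7.40128064e-05,  1.61260337e-04, -8.02531936e-04,  7.56566990e-04,
        2.37405688e-03,  6.65958935e-04, -1.03092964e-03]), 'joint_torque': array([ 4.88951227e-04, -5.20429158e+01, -1.24854306e-02, -2.44054109e+01,
       -5.67550852e-02,  1.13470259e-02,  3.96521318e-05]), 'tcp_pos': array([ 234.2657769 , -606.34689215,  214.59073148]), 'tcp_rot': array([ 3.08830049e+00,  5.75849240e-01, -7.67865642e-05]), 'contact_force': array([ 0.11892294, -0.03913665,  0.51373214]), 'wrist_torque': array([0.05237305, 0.00606992, 0.02208434]), 'grip_force': 0.0, 'grip_width': 0.9985381601922954}
```

```bash
python3 - <<'E'
import cv2,numpy as np
t=cv2.imread("pics/top0.png");s=cv2.imread("pics/scene0.png")
f=lambda im,u,v:cv2.resize(im[max(v-45,0):max(v-45,0)+90,max(u-60,0):max(u-60,0)+120],(400,300),interpolation=cv2.INTER_CUBIC)
cv2.imwrite("pics/mos0.png",np.vstack([np.hstack([f(t,400,180),f(t,230,208)]),np.hstack([f(s,262,155),f(s,378,245)])]))
E
```

```text
(no output)
```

View pics/top0.png

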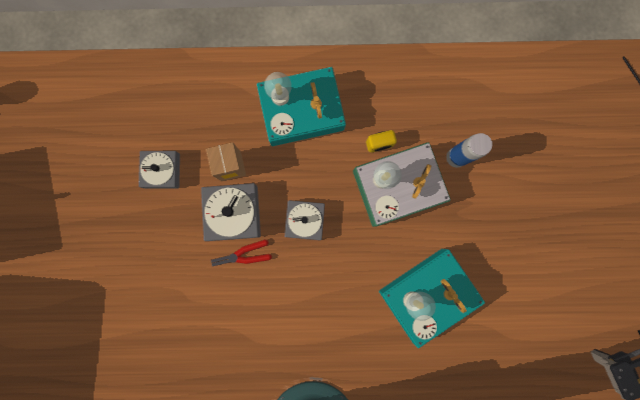

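View pics/mos0.png

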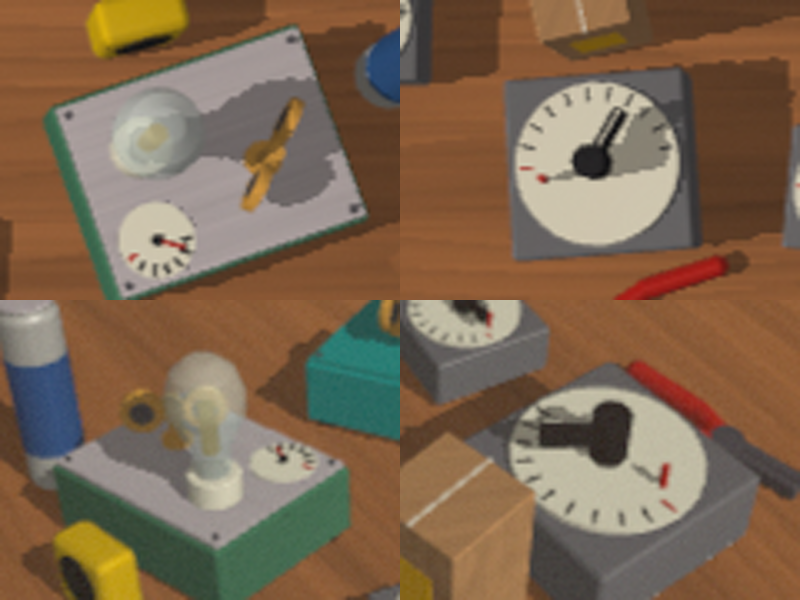

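The drive meant is at top pixel (398,187): it has green sides and an aluminium top. The ones at (302,112) and (426,297) are turquoise. The meters are at (230,211), (158,169) and (304,219), and the largest is (230,211). The crop confirms both choices. The key's wing tips are at about (430,164) and (413,197).

Plan: with the fingers shut, I push a wing round in a circle. At TCP z=107 the gripper body stays above the bulb top.

```bash
cat >> h.py <<'E'
from scipy.spatial.transform import Rotation as Ro
def ori(a): # tool down, y axis at angle a (deg)
    a=np.radians(a);y=np.array([np.cos(a),np.sin(a),0]);z=np.array([0,0,-1.]);return Ro.from_matrix(np.c_[np.cross(y,z),y,z]).as_rotvec()
KEY=np.array([577,-263.5]);MET=np.array([517,185.5])
def pol(c,r,deg,z):
    a=np.radians(deg);return [c[0]+r*np.cos(a),c[1]+r*np.sin(a),z]
E
python3 - <<'E'
from h import *
from scipy.optimize import least_squares
L=np.array([[0,0],[-10,-35],[25,45]]);W=np.array([[575,-225.5],[577,-263.5],[588.5,-174.5]])
f=lambda p:((Ro.from_euler('z',p[2]).as_matrix()[:2,:2]@L.T).T+p[:2]-W).ravel()
s=least_squares(f,[575,-225,.2]).x;print(s[:2],np.degrees(s[2]),(f(s)).round(1))
a=ray("top",(430,164),100);b=ray("top",(413,197.4),100);print(a,b,(a+b)/2,np.linalg.norm(a-b),np.degrees(np.arctan2(*(a-b)[1::-1])))
c=ray("top",(517/3.333-120+170+0,0),64) 
for P in [KEY,MET]:
  for al in(-8,172,82,-98):
    for z in (107,250):
      q=kin.ik([*P,z],ori(al));print(P,al,z,None if q is None else np.round(q,2))
# meter zero mark: crop origin (170,163), mark at crop (525,168)-400
print(ray("top",(170+125/3.333,163+168/3.333),64)-[*MET,0])
E
```

```text
[ 576.28837139 -225.75686675] 16.11520893843302 [ 1.3 -0.3 -0.6  1.3 -0.7 -1.1]
[ 615.69188836 -282.98813737  100.        ] [ 539.4326785  -241.00100865  100.        ] [ 577.56228343 -261.99457301  100.        ] 87.05392619369802 -28.836493129272622
[ 577.  -263.5] -8 107 [ 0.63  0.59 -0.35  1.71  0.25  0.88  0.04]
[ 577.  -263.5] -8 250 [ 0.65  0.44 -0.38  1.59  0.17  1.14  0.1 ]
[ 577.  -263.5] 172 107 [ 0.17  0.57  0.27  1.74 -0.19  0.86 -2.75]
[ 577.  -263.5] 172 250 [ 0.23  0.41  0.2   1.62 -0.09  1.12 -2.83]
[ 577.  -263.5] 82 107 [ 0.81  0.66 -0.61  1.69  0.45  0.94  1.46]
[ 577.  -263.5] 82 250 [ 0.84  0.5  -0.65  1.57  0.32  1.18  1.55]
[ 577.  -263.5] -98 107 [ 0.42  0.56 -0.06  1.72  0.04  0.86 -1.37]
[ 577.  -263.5] -98 250 [ 0.45  0.41 -0.1   1.6   0.04  1.13 -1.37]
[517.  185.5] -8 107 [ 0.33  0.69 -0.99  1.89  0.7   0.96 -1.13]
[517.  185.5] -8 250 [ 0.39  0.47 -1.03  1.77  0.44  1.16 -0.92]
[517.  185.5] 172 107 [ 0.49  0.94 -1.33  1.88  1.    1.2   1.8 ]
[517.  185.5] 172 250 [ 0.52  0.64 -1.31  1.76  0.65  1.26  2.05]
[517.  185.5] 82 107 [ 0.38  0.73 -1.07  1.89  0.77  1.01  0.39]
[517.  185.5] 82 250 [ 0.42  0.5  -1.09  1.76  0.48  1.18  0.62]
[517.  185.5] -98 107 [ 0.05  0.52 -0.58  1.91  0.38  0.83 -2.44]
[517.  185.5] -98 250 [ 0.24  0.38 -0.8   1.77  0.3   1.11 -2.38]
[-3.6760243  51.41105575 64.        ]
```

```bash
python3 - <<'E'
from h import *
grip(0.0,20)
p=robot.observe()["tcp_pos"];robot.servo_line([p[0],p[1],260],feed=300)
robot.movep(pol(KEY,32,-119,250),ori(-8));t=robot.observe();print(t["t"],t["grip_width"],t["tcp_pos"])
robot.servo_line(pol(KEY,32,-119,107),feed=200);t=robot.observe();print(t["t"],t["tcp_pos"],t["contact_force"])
for a in range(-130,-200,-15):
    robot.servo_line(pol(KEY,28,a,107),feed=60);t=robot.observe();print(a,round(t["t"],2),t["tcp_pos"].round(1),t["contact_force"].round(1),t["wrist_torque"].round(2))
im=[viewer.read_camera(c) for c in("top","scene")]
cv2.imwrite("pics/a1.png",np.vstack([cv2.resize(im[0][110:260,320:520],(800,600))[:300*2:2],cv2.resize(im[1][80:230,160:360],(800,600))[::2]])[:,:,::-1])
E
```

```text
4.4167 0.004788854858130004 [ 560.48260086 -293.63287547  249.88839821]
5.2833 [ 562.22252032 -292.0268965   108.06927392] [ 0.41646489 -0.15885882  0.66470739]
-130 5.55 [ 559.5 -284.5  108.2] [ 0.2  0.3 -0.1] [-0.02 -0.1   0.06]
-145 5.83 [ 553.9 -279.2  107.2] [ 0.  -0.6 -0.1] [-0.01 -0.06 -0.04]
-160 6.1 [ 550.6 -272.5  107. ] [ 0.9 -0.6  0.1] [-0.02 -0.09 -0.02]
-175 6.38 [ 549.1 -265.4  107. ] [0.7 0.3 0.3] [-0.08 -0.07  0.02]
-190 6.65 [ 549.4 -261.7  107.2] [ 0.3 -7.2 -1.1] [-1.54 -0.23 -0.05]
```

View pics/a1.png

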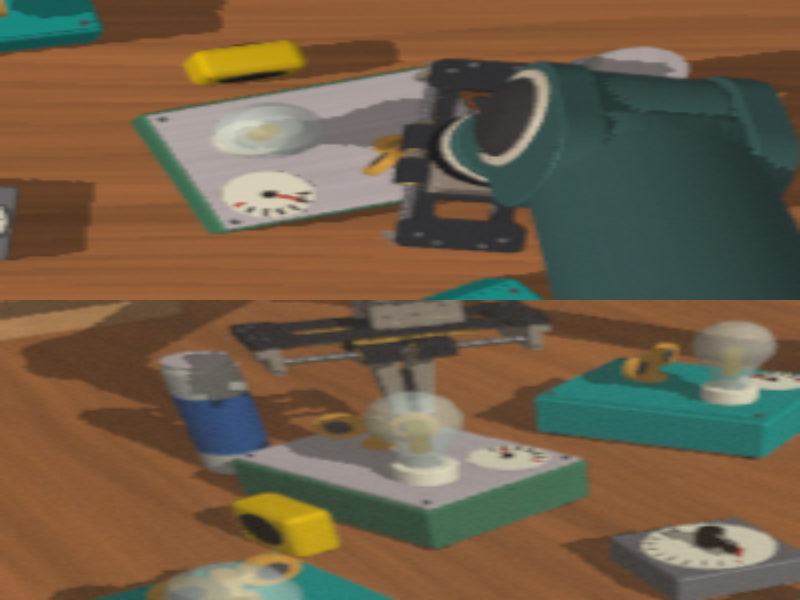

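The body stays clear of the bulb and the wing is in contact, so I carry on round.

```bash
python3 - <<'E'
from h import *
a=-190;bad=0
while a>-600:
    a-=10
    robot.servo_line(pol(KEY,28,a,107),feed=50);t=robot.observe();f=t["contact_force"];F=np.hypot(f[0],f[1])
    d=t["tcp_pos"][:2]-KEY
    print(a,round(t["t"],2),"r%.0f ang%.0f z%.0f"%(np.hypot(*d),np.degrees(np.arctan2(d[1],d[0])),t["tcp_pos"][2]),f.round(1),round(F,1))
    if F>24 or abs(f[2])>15: break
E
```

```text
-200 7.0 r27 ang171 z107 [-0.5 -9.5 -2.4] 9.6
-210 7.25 r27 ang163 z107 [ -1.8 -11.4  -0. ] 11.5
-220 7.5 r27 ang154 z107 [ -4.7 -10.8   1.8] 11.8
-230 7.75 r27 ang142 z107 [-6.6 -7.1  2.8] 9.7
-240 8.0 r27 ang130 z106 [-6.8 -4.9  1.7] 8.4
-250 8.25 r27 ang119 z106 [-8.2 -3.8  1.6] 9.0
-260 8.5 r26 ang114 z106 [-11.2  -5.    3.4] 12.3
-270 8.75 r25 ang107 z106 [-15.6  -5.4   7.5] 16.5
-280 9.0 r24 ang100 z105 [-18.7  -6.    9. ] 19.7
-290 9.25 r28 ang85 z104 [-11.5   3.2   0.3] 11.9
-300 9.5 r29 ang70 z105 [-6.5  5.3 -1.9] 8.4
-310 9.75 r29 ang59 z105 [-5.4  4.7 -1. ] 7.2
-320 10.0 r28 ang48 z105 [-3.7  4.5 -1.8] 5.8
-330 10.25 r28 ang38 z105 [-2.9  5.4 -1. ] 6.1
-340 10.5 r28 ang30 z105 [-3.6  6.7 -0.5] 7.6
-350 10.75 r28 ang24 z105 [-5.2  9.5  0.8] 10.8
-360 11.0 r27 ang19 z105 [-5.3 13.6  1.1] 14.6
-370 11.25 r27 ang12 z105 [-3.5 15.4 -0.4] 15.8
-380 11.5 r28 ang1 z106 [ 2.8 13.7 -2.2] 14.0
-390 11.75 r28 ang-13 z107 [ 4.7  9.9 -1. ] 11.0
-400 12.0 r28 ang-26 z107 [ 5.8  7.6 -1.6] 9.6
-410 12.25 r28 ang-38 z108 [ 6.   5.9 -0.5] 8.5
-420 12.5 r27 ang-50 z108 [ 5.9  5.1 -1. ] 7.8
-430 12.75 r27 ang-59 z108 [ 7.8  4.5 -0.9] 9.0
-440 13.0 r26 ang-66 z108 [10.4  4.1 -2. ] 11.2
-450 13.25 r26 ang-76 z109 [11.6  3.4 -1.5] 12.1
-460 13.5 r26 ang-87 z109 [10.1  0.7  0.2] 10.1
-470 13.75 r27 ang-99 z109 [ 9.  -0.9  1.6] 9.0
-480 14.0 r27 ang-110 z109 [ 7.4 -2.3  0.8] 7.8
-490 14.25 r27 ang-121 z109 [ 6.9 -4.3  1.1] 8.1
-500 14.5 r27 ang-132 z109 [ 4.5 -3.7  1.4] 5.8
-510 14.75 r27 ang-143 z109 [ 4.3 -5.3  1.8] 6.9
-520 15.0 r26 ang-150 z109 [ 6.  -6.1 -0.9] 8.6
-530 15.25 r26 ang-152 z109 [  9.6 -14.2  -4.5] 17.1
-540 15.5 r26 ang-154 z109 [ 11.5 -21.2  -7.1] 24.1
```

```bash
python3 - <<'E'
from h import *
robot.hold(0.4);t=robot.observe();print(t["contact_force"],t["tcp_pos"])
robot.servo_line(pol(KEY,32,-125,109),feed=80)
robot.servo_line(pol(KEY,32,-125,260),feed=250)
robot.movep(pol(MET,34,-75,250),ori(60));print(robot.observe()["t"],robot.observe()["joints"].round(2))
im=viewer.read_camera("top");a=cv2.resize(im[140:230,340:460],(400,300),interpolation=3)
im=viewer.read_camera("scene");b=cv2.resize(im[110:200,200:320],(400,300),interpolation=3)
cv2.imwrite("pics/b1.png",np.hstack([a,b])[:,:,::-1])
E
```

```text
[ 11.75104171 -22.00967324  -8.23358519] [ 553.74501598 -274.96112186  109.2564459 ]
18.775 [ 0.32  0.39 -0.83  1.78  0.32  1.12  0.43]
```

View pics/b1.png

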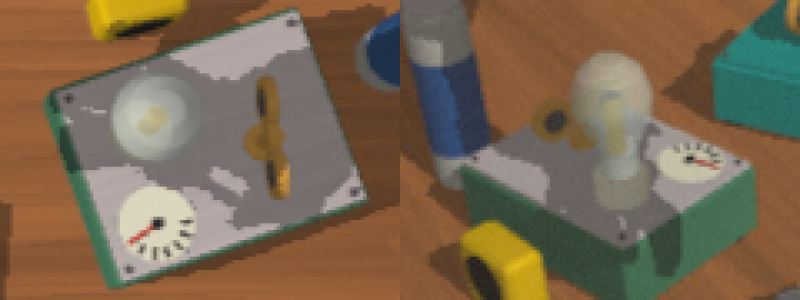

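The needle lies on the red mark, so the drive is fully wound. Next is the meter.

```bash
python3 - <<'E'
from h import *
def P(th,off,z):
    c,s=np.cos(np.radians(th)),np.sin(np.radians(th));return [MET[0]+33*c+off*s,MET[1]+33*s-off*c,z]
robot.movep(P(-30,32,200),ori(-30));print(robot.observe()["joints"].round(2))
robot.servo_line(P(-30,32,82),feed=200);print(robot.observe()["contact_force"].round(1))
robot.servo_line(P(-30,17,82),feed=80)
th=-30
while th<125:
    th+=8
    robot.servo_line(P(th,14,82),feed=50,rotation=ori(th));t=robot.observe();f=t["contact_force"];F=np.hypot(f[0],f[1])
    d=t["tcp_pos"][:2]-MET
    print(th,round(t["t"],2),"r%.0f ang%.0f z%.0f"%(np.hypot(*d),np.degrees(np.arctan2(d[1],d[0])),t["tcp_pos"][2]),f.round(1),round(F,1))
    if F>15 or abs(f[2])>15: break
robot.hold(0.3);print(robot.observe()["contact_force"].round(1))
for c in["top","scene"]:
    im=viewer.read_camera(c);u,v=pix(c,[*MET,80]).astype(int);cv2.imwrite(f"pics/c_{c}.png",cv2.resize(im[v-45:v+45,u-60:u+60],(400,300),interpolation=3)[:,:,::-1])
cv2.imwrite("pics/c1.png",np.hstack([cv2.imread("pics/c_top.png"),cv2.imread("pics/c_scene.png")]))
E
```

```text
[ 0.08  0.36 -0.49  1.84  0.2   0.98 -1.02]
[-0.3  0.3 -0.6]
-22 21.57 r36 ang-45 z82 [ 0.2 -0.1 -0.4] 0.2
-14 21.87 r36 ang-38 z82 [-0.  -0.2 -0.5] 0.2
-6 22.16 r36 ang-29 z82 [-0.2 -2.1  0.5] 2.1
2 22.45 r36 ang-21 z82 [ 0.7 -0.5 -1. ] 0.9
10 22.74 r36 ang-13 z82 [0.9 0.6 0.4] 1.0
18 23.03 r36 ang-5 z82 [ 0.4 -1.4  0.3] 1.5
26 23.32 r36 ang3 z82 [ 0.5 -1.  -0.1] 1.1
34 23.62 r36 ang11 z82 [ 1.  -0.5  0.1] 1.1
42 23.91 r36 ang19 z82 [ 0.4 -1.   0.1] 1.0
50 24.2 r36 ang27 z82 [ 0.7  0.3 -0.8] 0.7
58 24.49 r36 ang35 z82 [1.2 0.1 0.4] 1.2
66 24.78 r36 ang43 z82 [ 1.3 -1.   0.7] 1.7
74 25.07 r36 ang51 z82 [0.5 1.2 0.2] 1.3
82 25.37 r36 ang59 z82 [-0.4 -0.1 -0.3] 0.4
90 25.66 r36 ang67 z82 [-0.2 -0.2  0.7] 0.3
98 25.95 r36 ang70 z82 [ 7.7  0.2 -3.3] 7.7
106 26.24 r38 ang71 z83 [ 19.4   2.8 -10. ] 19.6
[19.6  2.4 -9.8]
```

View pics/c1.png

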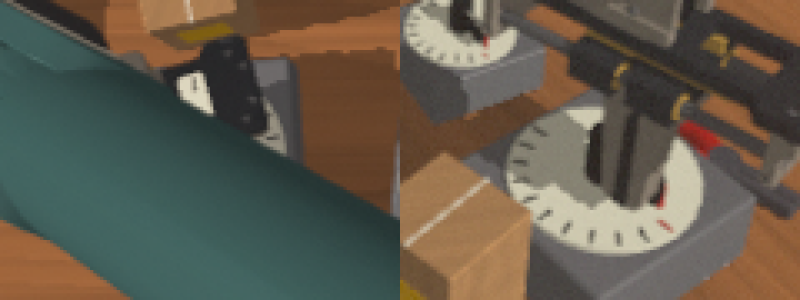

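```bash
python3 - <<'E'
from h import *
p=robot.observe()["tcp_pos"];robot.servo_line([p[0]+12,p[1],p[2]],feed=60)
robot.servo_line([p[0]+12,p[1],250],feed=250)
robot.movep([420,-60,300],ori(60));print(robot.observe()["t"])
ims=[]
for c,P in[("top",MET),("scene",MET),("top",KEY),("scene",KEY)]:
    im=viewer.read_camera(c);u,v=pix(c,[*P,80]).astype(int);ims.append(cv2.resize(im[v-45:v+45,u-60:u+60],(400,300),interpolation=3)[:,:,::-1])
    if P is MET: 
        for n in["spray_can","carton","tape_measure","pliers","bar_mid"]:print(c,n,[world(c,d["at"]).round() for d in viewer.pinpoint(n,c)])
cv2.imwrite("pics/d1.png",np.vstack([np.hstack(ims[:2]),np.hstack(ims[2:])]))
E
```

```text
29.125
top spray_can [array([ 646., -373.,    1.])]
top carton [array([635., 194.,  -1.]), array([515., 212.,  84.])]
top tape_measure []
top pliers [array([408., 170.,  -2.])]
top bar_mid [array([516., 213.,  86.]), array([629., 386.,  52.])]
scene spray_can [array([ 648., -370.,    1.]), array([ 588., -173.,   72.])]
scene carton [array([633., 195.,  -1.])]
scene tape_measure [array([ 682., -178.,   -3.]), array([ 588., -173.,   75.])]
scene pliers [array([409., 175.,  -1.])]
scene bar_mid [array([515., 216.,  83.]), array([627., 391.,  62.]), array([496.,  31.,  60.])]
```

View pics/d1.png

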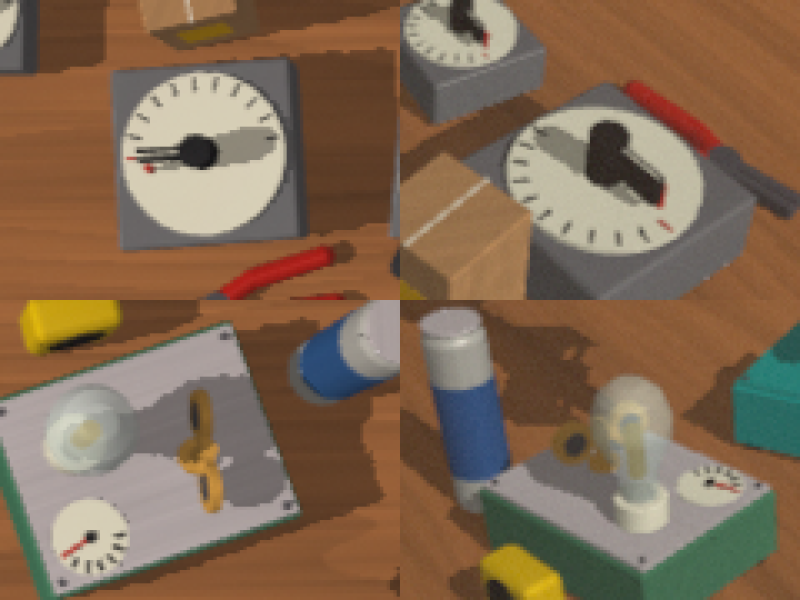

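The reset arm lies on the red zero mark against its pin. The gauge needle is on its red mark, and the bystanders haven't moved.

```bash
python3 -c "
from cell import robot
print(robot.job_done())"
```

```text
the job is handed in; nothing more can be done
None
```

I wound the key to its stop, turned the run meter's reset arm back to its zero stop, and handed the job in after about 29 s, with no contact seen with the bulb and no bystander shifted.

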